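# Snap the lid onto the bead tub

## Robot

A 6-joint arm with a two-finger parallel gripper is mounted at the origin on the work surface. World frame = base frame: x ahead of the robot, y to its left, z up, the work surface at z = 0. Lengths are in m, angles in rad, forces in N, time in s.
With the tool pointing down it reaches from about 0.3 to 0.875 m from the base axis. Payload 6.4 kg.
Tool frame: the origin (TCP) lies midway between the tips of the shut fingers; the grasp point (between the pads) lies 19 mm behind it (ctrl.pinch_z is the distance from the TCP to the grasp point, in m); z points along the fingers, y is the line along which they close (so a half turn about z gives the same grasp; the last joint's range is limited). The gripper opens to 85 mm and grips with 20 to 120 N. Pads are 22 mm wide; open, the fingers measure 114 mm over their backs; the gripper's body (76 mm by 85 mm) begins 54 mm behind the grasp point. The pads swing forward as they close: fully open they stand 13 mm farther back than shut.
Start: joints at [0.918, 0.181, 1.607, -0, 1.354, -0.206], TCP at [0.248, 0.519, 0.231] pointing down, gripper open.
Joint ranges: [-2.99, 2.99], [-0.89, 2.07], [0.3, 2.58], [-1.14, 4.28], [0, 2.63], [-3.12, 3.12]. Speed limits (rad/s): [2.57, 2.57, 3.01, 3.14, 3.14, 3.14].

## Interface

Orientations are given as a unit quaternion [w, x, y, z].
In Python, from bench import ctrl gives the robot as it stands.
- The arm moves only by the tool apply_moves, never from a script. Its argument "moves" is a list of rows, each an object with "jaw": the opening, from 0 (shut) to 1 (fully open); "offset": the shift along the tool's x, y, z in mm, a list of three; "rot": the turn, a rotation vector about the tool's x, y, z in degrees, a list of three. In form: [{"jaw": jaw, "offset": [dx, dy, dz], "rot": [ax, ay, az]}, ...]. A call has exactly 5 rows; each row shifts and turns the commanded pose from where the row before left it, along the tool's axes as they then stand; what a row does not reach is not made up. A row lasts 1/8 s, in which the tool goes at most 62.5 mm and 10.7 degrees, less where a joint would pass 70% of its speed; a pose out of reach is approached as far as the arm can. A call is refused whole if a number of a shift passes 62.5 or a number of a turn 10.7, either way. A call with a gripper value outside its range is refused whole. The fingers move at their own pace and stop on an object; the grip force is fixed at half the most. Time passes only in rows, so rows that do not move let the fingers close, or fill a call up. It gives the time, the measured TCP pose, the force, the opening and the grip force at its end, in the units of the state.
- ctrl.get_obs(): the state, without advancing time (a new reading comes with each control period).
- ctrl.camera(name): name is "side" or "top" or "wrist"; returns (picture, depth): 420x560x3 uint8, red, green, blue; 420x560 float32, m along the optical axis (not along the pixel's ray), 0 where there is no reading.
- ctrl.camera_params(name): a dict with "K" (3x3 intrinsics, pixels), "cam_to_world" (4x4, takes a point from camera to world coordinates); the wrist camera has in their place "mount" (4x4, takes a point from camera to tool coordinates, whose origin is the TCP and whose axes are the flange's). Camera axes: x right, y down, z forward; pixel columns grow to the right and rows downward; lengths in m; the calibration is good to about 2 mm. A picture is of the moment at which its call begins: read the wrist's pose just before it. camera_params takes no time and is no camera call.
- ctrl.hand_in(): hands the job in; it is judged then, once.
Trained networks look in the newest picture that a camera, given by its name, has taken for a name from the list of things; names that differ only in an ending like _2 or _b are one class to them, and where a whole thing is asked for, a point or a joint stands for the part that bears it (a point fixed in the world has none). Each returns a list of dicts, best first, with "score" (0 to 1); they miss things now and then, are a little off and sometimes report something else, mostly with a low value. They report only what shows in the picture. A call takes as long as a camera call. They do not tell look-alikes from the thing itself.
- ctrl.outline_of(camera, target): "region" (420x560 bool, what is visible of it) and "position" ([column, row] in pixels, amid what is visible of it).
The state is a dict: "time_s": time; "q": joint angles; "dq": joint speeds; "joint_efforts": joint torques, N m; "eef_pos": TCP position; "eef_rot": TCP orientation; "wrist_force": force on the tool from outside, world axes, zero at the start; "torque": the same for the moment, N m; "opening": opening from 0.0 (shut) to 1.0 (fully open); "grasp_force": force on a finger pad.
Only numpy, scipy, OpenCV 4.12 (cv2) and the standard library are available. Lean on these libraries where they do the work, as an engineer would, in place of code of your own. Each camera call takes 0.05 s, during which the arm holds its last target. There are 200 camera calls.

## Task

Close the open bead tub: fit its loose aqua lid squarely over the rim and press it down until the clips at both ends have snapped under the rim and the lid is fully home all round. Keep the tub standing upright on the table so that no beads spill, and do not knock the other things about.

Things in the scene. Friction and masses are not known exactly. Their poses are not given: they have to be found in the camera images.
- tub: The open bead tub, loose on the table: milky white, filled with beads, 116 mm long (own x) by 52 mm wide (own y) over its rounded rim, 50 mm tall; the walls below the rim are 106 by 46 mm outside. About 0.24 kg. Origin: centre of its underside, z up. The same either way round. The rim is 6 mm deep; the lid's clips catch under it at both short ends.
- tub_rim (a point): Centre of the tub's mouth, level with the top of its rim, 50 mm above its underside; axes as the tub's. The lid rests on this rim when home: its centre is then 6.5 mm below this point and its flat top panel 2.5 mm above it. Unsnapped, the lid sits on its clips 7 to 12 mm too high.
- lid_center (a point): Centre, half-way up, of the loose aqua lid of this tub, lying right side up on the table: 127 mm long (own x), 62 mm wide (own y), 23 mm tall, about 0.07 kg; z up. Its lower edge is 11.5 mm below this point. The long sides of its skirt are flat, rigid, 18 mm deep: grip there. It clears the rim by 2.5 mm at each long side, 1.5 mm at each end. Fits either way round.
- lid_panel (a point): Middle of the lid's flat top panel, 9 mm above the lid's centre; axes as the lid's. A ridge 2.5 mm high runs round it; the space within is 114 mm (own x) by 51 mm (own y). Press here or, one after the other, about 45 mm to either side along own x.
- clip_a (a joint): Sprung clip, dark aqua, 30 mm wide, in the middle of the lid's short end at own +x: how far it is pushed outward, 0 (free) to 0.0045 m. Pressed down with about 5 to 10 N over its own end it rides over the rim (3 mm outward), then snaps back under it. It makes that end 4 mm longer.
- clip_b (a joint): The same clip at the lid's other end (own -x).
- closed_tub: Bystander: a like tub that is already closed with a pink lid, 135 by 62 by 55 mm, loose, leave it. Origin: centre of its underside.
- jar: Bystander: round jar of beads with a dark blue cap, 62 mm in diameter, 60 mm tall, loose. Origin: centre of its underside.
- pliers: Bystander: small pliers with red grips lying flat, 140 mm long (own x) by 44 mm by 14 mm, loose. Origin: on the table near the pivot.
- spool: Bystander: spool of cord, 44 mm in diameter, 52 mm tall, loose. Origin: centre of its underside.
- tumbler: Bystander: empty amber drinking glass, 72 mm in diameter, 120 mm tall, loose. Origin: centre of its underside.
- dish: Bystander: shallow white dish with a few beads, 90 mm in diameter, 22 mm tall, loose. Origin: centre of its underside.
Not all that is in view belongs to the job. Leave any red look-alike of the tub alone. Of the things like the part that bears lid_center, leave any that is pink; of the rest the smaller one is meant.

How it is judged:
By the outcome, as a careful person would: the job done as asked, in the order asked, and still so for the second after the job is handed in, with the robot touching nothing.
It also fails if it takes over 48 s, if anything falls off the work surface, if the arm or the gripper's body presses on something with over 40 N, if the wrist force passes 120 N, or if a joint passes its speed limit or range.

## Working session

There is one attempt and no reset: what is moved stays moved. The work goes in short steps, Python scripts to look and compute and a tool call to move; the robot and the scene stay as the last step left them, time stands still between calls to the robot, and variables do not carry over. Pictures are saved under pics/ and viewed, at most 10 in all, crops included, and the job is handed in when it is done.

Besides the shell and the picture viewer there is one more tool, called after "Emit:" as a command line: name --argument value ..., lists and objects as JSON in quotes. apply_moves: Moves the arm, as the interface text tells. Its arguments: {"type":"object","properties":{"moves":{"type":"array"}},"required":["moves"]}

```bash
ls; mkdir -p pics; cat > h.py <<'E'
import numpy as np, cv2
from bench import ctrl
from scipy.spatial.transform import Rotation as R
def T_tool(o):
    T=np.eye(4); w,x,y,z=o['eef_rot']; T[:3,:3]=R.from_quat([x,y,z,w]).as_matrix(); T[:3,3]=o['eef_pos']; return T
def snap(cam):
    o=ctrl.get_obs(); p=ctrl.camera_params(cam); im,d=ctrl.camera(cam)
    M=T_tool(o)@np.array(p['mount']) if cam=='wrist' else np.array(p['cam_to_world'])
    K=np.array(p['K']); v,u=np.mgrid[0:420,0:560]
    P=np.stack([(u-K[0,2])/K[0,0]*d,(v-K[1,2])/K[1,1]*d,d],-1)@M[:3,:3].T+M[:3,3]
    P[d==0]=np.nan
    return im,P
def save(n,im): cv2.imwrite(f'pics/{n}.png',im[:,:,::-1])
def rect(pts):
    (c,s,a)=cv2.minAreaRect((pts[:,:2]*1000).astype(np.float32))
    if s[0]<s[1]: s=s[::-1]; a+=90
    return np.round(c,1),np.round(s,1),round((a+90)%180-90,1)
E
python3 - <<'E'
from h import *
im,P=snap('top'); save('top',im)
for n in ['tub','lid_center','tub_rim','closed_tub','tumbler','jar','spool','dish','pliers']:
    for r in ctrl.outline_of('top',n)[:4]:
        q=P[r['region']]; q=q[~np.isnan(q[:,0])]
        if len(q)<20: continue
        z=np.percentile(q[:,2],95); t=q[q[:,2]>z-.012]
        print(n,round(r['score'],2),np.round(r['position']),len(q),'z95',round(z*1000,1),rect(q),rect(t), im[r['region']].mean(0).round())
print(ctrl.get_obs())
E
```

```text
pics
tub 0.79 [221. 183.] 794 z95 50.9 (array([573.1, 193.5]), array([115.9,  61.2]), 18.2) (array([574.4, 189.5]), array([115.8,  52.8]), 18.1) [116. 103.  95.]
tub 0.71 [172. 286.] 816 z95 50.4 (array([291.7, 320.7]), array([117.1,  51.2]), -68.4) (array([291.7, 320.7]), array([117.1,  51.2]), -68.4) [103.  48.  43.]
tub 0.64 [218. 239.] 843 z95 50.6 (array([420.2, 199.6]), array([115.7,  64.2]), -12.1) (array([418.4, 193.6]), array([114.5,  53. ]), -11.1) [104.  48.  43.]
lid_center 0.89 [354. 133.] 1037 z95 24.4 (array([ 724.2, -185.5]), array([137.7,  63.5]), -62.9) (array([ 723.9, -183.8]), array([128.7,  62.5]), -62.8) [144. 101. 111.]
lid_center 0.79 [354. 275.] 1974 z95 31.0 (array([ 318.6, -180.2]), array([181. ,  83.4]), 1.2) (array([ 319.4, -180.3]), array([169.5,  83.1]), 1.2) [113. 159. 142.]
tub_rim 0.76 [169. 286.] 875 z95 50.4 (array([289.9, 330.9]), array([138. ,  56.3]), -66.2) (array([292. , 320.7]), array([117.2,  52. ]), -67.1) [104.  48.  42.]
tub_rim 0.75 [220. 236.] 922 z95 50.6 (array([414.8, 201.4]), array([126.1,  67. ]), -13.9) (array([417.7, 194.1]), arr
[... 1321 characters left out ...]
'time_s': 0.5, 'q': array([ 9.17676710e-01,  1.80806133e-01,  1.60702834e+00,  4.46580754e-07,
        1.35375991e+00, -2.06330317e-01]), 'dq': array([ 0.00083126, -0.00169683, -0.00089367, -0.00036806, -0.00176405,
       -0.0022506 ]), 'joint_efforts': array([-1.97403555e-03, -4.44442713e+01, -3.51367199e+01, -4.14384567e-04,
        1.84391982e-03, -6.32143554e-06]), 'eef_pos': array([0.24844868, 0.51856712, 0.23127129]), 'eef_rot': array([-5.57792662e-07,  2.21541236e-01,  9.75151004e-01, -6.93739831e-07]), 'wrist_force': array([-0.87668531,  0.14369201, -0.38606974]), 'torque': array([-9.30562505e-05,  7.94491692e-02, -8.82413668e-03]), 'grasp_force': 0.0, 'opening': 0.9991084814906827}
```

View pics/top.png

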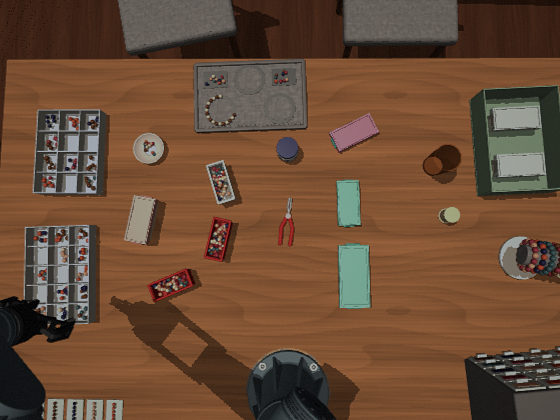

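Top view: the white open tub is at pixel (221,183), and the small aqua lid at (349,203). The larger aqua lid at (354,275), the red tubs and the pink lid are decoys. Next I approach the lid.

```bash
cat >> h.py <<'E'
def plan(xyz_mm,yaw_y,step=60,rs=10,maxrows=20):
    """rows to take the TCP to xyz (mm), tool down, tool y at yaw_y deg (mod 180)"""
    o=ctrl.get_obs(); T=T_tool(o); p=T[:3,3]*1000; r0=R.from_matrix(T[:3,:3])
    best=None
    for k in (0,180):
        a=np.radians(yaw_y+k); y=np.array([np.cos(a),np.sin(a),0]); z=np.array([0,0,-1.])
        rt=R.from_matrix(np.stack([np.cross(y,z),y,z],1)); dv=(r0.inv()*rt).as_rotvec()
        if best is None or np.linalg.norm(dv)<np.linalg.norm(best): best=dv
    d=np.array(xyz_mm)-p; n=int(max(np.ceil(np.linalg.norm(d)/step),np.ceil(np.degrees(np.linalg.norm(best))/rs),1))
    for i in range(min(n,maxrows)):
        ri=r0*R.from_rotvec(best*i/n)
        print(i,np.round(ri.inv().apply(d/n),1).tolist(),np.round(np.degrees(best)/n,2).tolist())
    print('t',round(o['time_s'],2),'p',p.round(1),'q',np.round(o['q'],2),'n',n)
E
python3 -c "
from h import *
plan([522,-166,180],91.7)"
```

```text
0 [-41.7, -38.4, 3.9] [-0.0, -0.0, -2.1]
1 [-40.3, -39.9, 3.9] [-0.0, -0.0, -2.1]
2 [-38.8, -41.4, 3.9] [-0.0, -0.0, -2.1]
3 [-37.3, -42.7, 3.9] [-0.0, -0.0, -2.1]
4 [-35.7, -44.1, 3.9] [-0.0, -0.0, -2.1]
5 [-34.0, -45.4, 3.9] [-0.0, -0.0, -2.1]
6 [-32.3, -46.6, 3.9] [-0.0, -0.0, -2.1]
7 [-30.6, -47.7, 3.9] [-0.0, -0.0, -2.1]
8 [-28.9, -48.8, 3.9] [-0.0, -0.0, -2.1]
9 [-27.0, -49.8, 3.9] [-0.0, -0.0, -2.1]
10 [-25.2, -50.8, 3.9] [-0.0, -0.0, -2.1]
11 [-23.3, -51.7, 3.9] [-0.0, -0.0, -2.1]
12 [-21.4, -52.5, 3.9] [-0.0, -0.0, -2.1]
t 0.5 p [248.4 518.6 231.3] q [ 0.92  0.18  1.61  0.    1.35 -0.21] n 13
```

Emit:
apply_moves --moves '[{"jaw":1,"offset":[-42,-38,4],"rot":[0,0,-2.1]},{"jaw":1,"offset":[-40,-40,4],"rot":[0,0,-2.1]},{"jaw":1,"offset":[-39,-41,4],"rot":[0,0,-2.1]},{"jaw":1,"offset":[-37,-43,4],"rot":[0,0,-2.1]},{"jaw":1,"offset":[-36,-44,4],"rot":[0,0,-2.1]}]'

```text
time_s: 1.12
eef_pos: [0.3546, 0.2541, 0.2115]
eef_rot: [0.001, 0.131, 0.991, 0.0]
wrist_force: [0.5, -0.3, 0.5]
opening: 1.001
grasp_force: 0.0
```

Emit:
apply_moves --moves '[{"jaw":1,"offset":[-34,-45,4],"rot":[0,0,-2.1]},{"jaw":1,"offset":[-32,-47,4],"rot":[0,0,-2.1]},{"jaw":1,"offset":[-31,-48,4],"rot":[0,0,-2.1]},{"jaw":1,"offset":[-29,-49,4],"rot":[0,0,-2.1]},{"jaw":1,"offset":[-27,-50,4],"rot":[0,0,-2.1]}]'

```text
time_s: 1.75
eef_pos: [0.4599, -0.0103, 0.1916]
eef_rot: [0.001, 0.04, 0.999, -0.0]
wrist_force: [-0.2, 0.7, -0.8]
opening: 0.999
grasp_force: 0.0
```

```bash
python3 -c "
from h import *
plan([522,-166,180],91.7)"
```

```text
0 [-24.7, -50.1, 3.9] [-0.0, 0.02, -2.08]
1 [-22.9, -51.0, 3.9] [-0.0, 0.02, -2.08]
2 [-21.0, -51.8, 3.9] [-0.0, 0.02, -2.08]
t 1.75 p [459.9 -10.3 191.6] q [-0.28 -0.04  1.93  0.    1.25 -1.77] n 3
```

Emit:
apply_moves --moves '[{"jaw":1,"offset":[-25,-50,4],"rot":[0,0,-2.1]},{"jaw":1,"offset":[-23,-51,4],"rot":[0,0,-2.1]},{"jaw":1,"offset":[-21,-52,4],"rot":[0,0,-2.1]},{"jaw":1,"offset":[0,0,0],"rot":[0,0,0]},{"jaw":1,"offset":[0,0,0],"rot":[0,0,0]}]'

```text
time_s: 2.38
eef_pos: [0.5211, -0.1639, 0.1789]
eef_rot: [-0.0, -0.014, 1.0, 0.0]
wrist_force: [0.5, 0.4, 0.1]
opening: 0.998
grasp_force: 0.0
```

```bash
python3 - <<'E'
from h import *
im,P=snap('wrist'); save('w1',im)
for r in ctrl.outline_of('wrist','lid_center')[:3]:
    q=P[r['region']]; q=q[~np.isnan(q[:,0])]
    if len(q)<20: continue
    z=np.percentile(q[:,2],95); t=q[(q[:,2]>z-.010)]
    print(round(r['score'],2),np.round(r['position']),len(q),round(z*1000,1),rect(q),rect(t))
print(ctrl.get_obs()['eef_pos'],ctrl.pinch_z)
plan([522,-166,60],91.7)
E
```

```text
0.84 [264. 365.] 4461 22.7 (array([ 619.7, -193.2]), array([212.5, 139.8]), 4.9) (array([ 628. , -209.8]), array([209.3, 135.1]), 14.6)
0.83 [258.  17.] 4294 30.8 (array([ 396.2, -179.9]), array([91.2, 23.7]), -88.5) (array([ 393.7, -178.7]), array([83.2, 18.9]), -88.8)
0.72 [272. 181.] 11478 22.8 (array([ 519.3, -165.5]), array([130.8,  63.9]), 1.6) (array([ 521.1, -166.4]), array([127.1,  62. ]), 1.6)
[ 0.52122722 -0.16297303  0.17932634] 0.0187
0 [-0.4, -1.5, 59.7] [0.01, -0.01, 0.03]
1 [-0.3, -1.5, 59.7] [0.01, -0.01, 0.03]
t 2.48 p [ 521.2 -163.   179.3] q [-0.52  0.17  1.73  0.    1.24 -2.12] n 2
```

View pics/w1.png

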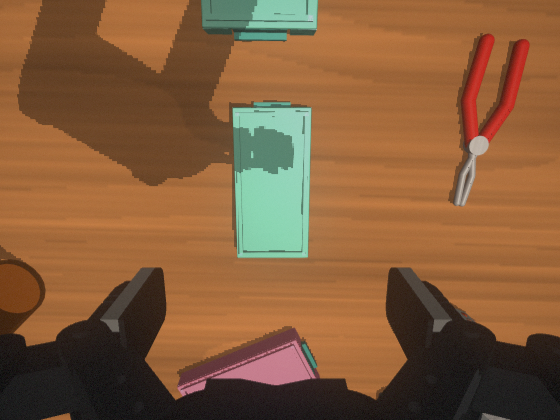

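Wrist view: the small lid is at pixel (272,181), with free space on both sides. The two pictures agree on (521.5, -166.5), yaw 1.6°.

Emit:
apply_moves --moves '[{"jaw":1,"offset":[0,-3.5,55],"rot":[0,0,0]},{"jaw":1,"offset":[0,0,55],"rot":[0,0,0]},{"jaw":1,"offset":[0,0,40],"rot":[0,0,0]},{"jaw":1,"offset":[0,0,26],"rot":[0,0,0]},{"jaw":1,"offset":[0,0,0],"rot":[0,0,0]}]'

```text
time_s: 3.1
eef_pos: [0.5199, -0.1655, 0.0017]
eef_rot: [-0.002, -0.016, 1.0, 0.001]
wrist_force: [-0.5, 0.5, 0.0]
opening: 1.002
grasp_force: 0.0
```

Emit:
apply_moves --moves '[{"jaw":0.7,"offset":[0,0,0],"rot":[0,0,0]},{"jaw":0.5,"offset":[0,0,0],"rot":[0,0,0]},{"jaw":0.5,"offset":[0,0,0],"rot":[0,0,0]},{"jaw":0.5,"offset":[0,0,0],"rot":[0,0,0]},{"jaw":0.5,"offset":[0,0,0],"rot":[0,0,0]}]'

```text
time_s: 3.72
eef_pos: [0.5234, -0.1684, 0.0056]
eef_rot: [0.002, -0.015, 1.0, -0.001]
wrist_force: [-0.9, 1.4, 7.3]
opening: 0.708
grasp_force: 65.6
```

Emit:
apply_moves --moves '[{"jaw":0.5,"offset":[0,0,-10],"rot":[0,0,0]},{"jaw":0.5,"offset":[0,0,-40],"rot":[0,0,0]},{"jaw":0.5,"offset":[0,0,-55],"rot":[0,0,0]},{"jaw":0.5,"offset":[0,0,-55],"rot":[0,0,0]},{"jaw":0.5,"offset":[0,0,0],"rot":[0,0,0]}]'

```text
time_s: 4.35
eef_pos: [0.525, -0.1696, 0.1698]
eef_rot: [0.005, -0.015, 1.0, -0.003]
wrist_force: [0.2, -1.1, -1.0]
opening: 0.706
grasp_force: 65.3
```

```bash
python3 - <<'E'
from h import *
print([np.round(ctrl.get_obs()['eef_pos']*1000,1) for _ in range(2)])
im,P=snap('wrist'); save('w2',im)
print([np.round(ctrl.get_obs()['eef_pos']*1000,1) for _ in range(1)])
m=(P[...,2]>.12)&(P[...,2]<.19)
hsv=cv2.cvtColor(im,cv2.COLOR_RGB2HSV)
m&=(hsv[...,0]>65)&(hsv[...,0]<100)&(hsv[...,1]>40)
q=P[m]; print(len(q),rect(q),np.percentile(q[:,2],[2,25,50,75,98]))
# panel plane in the tool frame
T=T_tool(ctrl.get_obs()); t=(q-T[:3,3])@T[:3,:3]*1000
c=np.median(t[:,2]); s=t[abs(t[:,2]-c)<4]; A=np.c_[s[:,:2],np.ones(len(s))]; print('plane',np.linalg.lstsq(A,s[:,2],rcond=None)[0], t.min(0),t.max(0),rect(t))
plan([574.4,189.5,180],108.1)
E
```

```text
[array([ 525. , -169.6,  169.8]), array([ 525. , -169.6,  169.8])]
[array([ 523.2, -168.7,  166.6])]
45664 (array([ 513.4, -169.5]), array([114.8,  62.1]), 1.3) [0.17359181 0.18358691 0.18408261 0.18464177 0.18709279]
plane [-7.83239121e-04  7.46833920e-04 -1.77134031e+01] [-47.89535199 -31.58933162 -23.27944354] [67.14611581 30.67370433  1.73122547] (array([9747.1, -544.3]), array([114893.8,  62073.7]), 0.4)
0 [-8.8, 50.9, -2.0] [-0.03, 0.04, -2.34]
1 [-10.9, 50.5, -2.0] [-0.03, 0.04, -2.34]
2 [-13.0, 50.0, -2.0] [-0.03, 0.04, -2.34]
3 [-15.0, 49.5, -2.0] [-0.03, 0.04, -2.34]
4 [-17.0, 48.8, -2.0] [-0.03, 0.04, -2.34]
5 [-19.0, 48.1, -1.9] [-0.03, 0.04, -2.34]
6 [-20.9, 47.3, -1.9] [-0.03, 0.04, -2.34]
t 4.4 p [ 523.2 -168.7  166.6] q [-0.53  0.19  1.74 -0.    1.21 -2.13] n 7
```

View pics/w2.png

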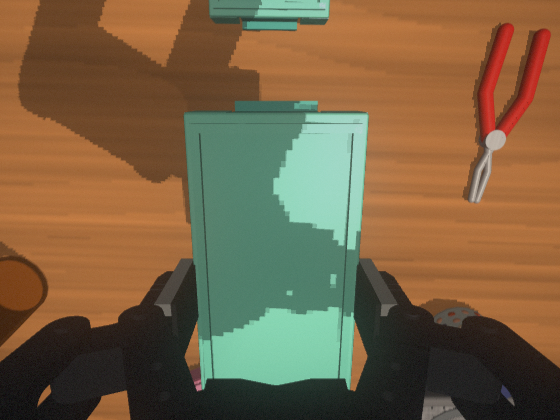

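Wrist view: the lid is held level and centred between the fingers, with its near end at rows 105–115. I'll hover 110 mm to the side of the tub and measure it in the tool frame.

```bash
python3 -c "
from h import *
plan([608.6,84.9,170],108.1)"
```

```text
0 [-18.6, 50.2, -0.7] [-0.05, 0.06, -3.28]
1 [-21.4, 49.0, -0.7] [-0.05, 0.06, -3.28]
2 [-24.2, 47.7, -0.7] [-0.05, 0.06, -3.28]
3 [-26.9, 46.3, -0.7] [-0.05, 0.06, -3.28]
4 [-29.5, 44.7, -0.7] [-0.05, 0.06, -3.28]
t 4.4 p [ 523.2 -168.7  166.6] q [-0.53  0.19  1.74 -0.    1.21 -2.13] n 5
```

Emit:
apply_moves --moves '[{"jaw":0.5,"offset":[-19,50,-1],"rot":[0,0,-3.3]},{"jaw":0.5,"offset":[-21,49,-1],"rot":[0,0,-3.3]},{"jaw":0.5,"offset":[-24,48,-1],"rot":[0,0,-3.3]},{"jaw":0.5,"offset":[-27,46,-1],"rot":[0,0,-3.3]},{"jaw":0.5,"offset":[-30,45,0],"rot":[0,0,-3.3]}]'

```text
time_s: 5.03
eef_pos: [0.6065, 0.0877, 0.1656]
eef_rot: [-0.001, -0.159, 0.987, 0.0]
wrist_force: [1.2, 0.1, 0.1]
opening: 0.707
grasp_force: 65.2
```

Emit:
apply_moves --moves '[{"jaw":0.5,"offset":[0,0,0],"rot":[0,0,0]},{"jaw":0.5,"offset":[0,0,0],"rot":[0,0,0]},{"jaw":0.5,"offset":[0,0,0],"rot":[0,0,0]},{"jaw":0.5,"offset":[0,0,0],"rot":[0,0,0]},{"jaw":0.5,"offset":[0,0,0],"rot":[0,0,0]}]'

```text
time_s: 5.65
eef_pos: [0.6073, 0.0853, 0.1674]
eef_rot: [0.0, -0.158, 0.988, -0.0]
wrist_force: [0.1, -0.4, -0.5]
opening: 0.703
grasp_force: 65.3
```

```bash
cat >> h.py <<'E'
def lidtub(name):
    im,P=snap('wrist'); save(name,im)
    o=ctrl.get_obs(); T=T_tool(o)   # P was made with a reading just before; redo in tool frame with mount
    p=ctrl.camera_params('wrist')
    return im,P
def tool_pts(name=None):
    p=ctrl.camera_params('wrist'); im,d=ctrl.camera('wrist'); M=np.array(p['mount']); K=np.array(p['K'])
    if name: save(name,im)
    v,u=np.mgrid[0:420,0:560]
    t=np.stack([(u-K[0,2])/K[0,0]*d,(v-K[1,2])/K[1,1]*d,d],-1)@M[:3,:3].T+M[:3,3]; t[d==0]=np.nan
    return im,t*1000
E
python3 - <<'E'
from h import *
im,t=tool_pts('w3')
h=T_tool(ctrl.get_obs())[2,3]*1000
for r in ctrl.outline_of('wrist','tub')[:3]:
    q=t[r['region']]; q=q[~np.isnan(q[:,0])]
    s=q[(abs(h-q[:,2]-50)<6)]
    if len(s)<20: print('few',r['position']); continue
    print('tub',round(r['score'],2),np.round(r['position']),len(s),rect(s/1000), np.percentile(h-s[:,2],[5,50,95]))
hsv=cv2.cvtColor(im,cv2.COLOR_RGB2HSV)
m=(hsv[...,0]>65)&(hsv[...,0]<100)&(hsv[...,1]>40)&(t[...,2]<5)
q=t[m]; pan=q[q[:,2]<-13]
print('lid',rect(pan/1000),'with clip',q.min(0),q.max(0),np.median(pan[:,2]))
for _ in range(2): o=ctrl.get_obs(); T=T_tool(o); print(T[:3,3]*1000, np.degrees(np.arctan2(T[1,1],T[0,1])),T[2])
E
```

```text
tub 0.98 [493.  32.] 2739 (array([118.3, 146.4]), array([52.4, 50.4]), -60.1) [44.28439318 48.23790939 50.25060268]
tub 0.66 [421. 196.] 6265 (array([ -0.8, 109.8]), array([115.4,  52.6]), 0.3) [44.20563379 47.67754266 50.12583898]
lid (array([9.5, 1.1]), array([122.8, 112. ]), 89.6) with clip [-46.68869054 -60.19504979 -93.30512582] [68.73893974 62.60908047  0.54543151] -14.66567351261841
[607.3215576   85.57184743 167.41868235] 108.15556811383333 [-1.79278466e-04 -8.50534885e-05 -9.99999980e-01  1.67418682e-01]
[607.3215576   85.57184743 167.41868235] 108.15556811383333 [-1.79278466e-04 -8.50534885e-05 -9.99999980e-01  1.67418682e-01]
```

View pics/w3.png

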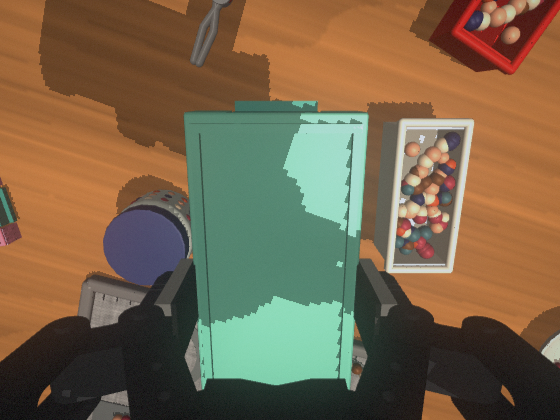

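Wrist view: the tub is fully visible at about (430,196), at tool (-0.8, 109.8) mm and parallel to the lid within 0.3°. Now I move over it and part-way down.

Emit:
apply_moves --moves '[{"jaw":0.5,"offset":[-0.7,40,0],"rot":[0,0,0]},{"jaw":0.5,"offset":[0,40,0],"rot":[0,0,0]},{"jaw":0.5,"offset":[0,30.3,30],"rot":[0,0,0]},{"jaw":0.5,"offset":[0,0,45],"rot":[0,0,0]},{"jaw":0.5,"offset":[0,0,27],"rot":[0,0,0]}]'

```text
time_s: 6.38
eef_pos: [0.5721, 0.1915, 0.0632]
eef_rot: [-0.001, -0.159, 0.987, 0.0]
wrist_force: [0.5, -0.8, -1.1]
opening: 0.706
grasp_force: 65.3
```

Emit:
apply_moves --moves '[{"jaw":0.5,"offset":[0,0,0],"rot":[0,0,0]},{"jaw":0.5,"offset":[0,0,0],"rot":[0,0,0]},{"jaw":0.5,"offset":[0,0,0],"rot":[0,0,0]},{"jaw":0.5,"offset":[0,0,0],"rot":[0,0,0]},{"jaw":0.5,"offset":[0,0,0],"rot":[0,0,0]}]'

```text
time_s: 7.0
eef_pos: [0.5739, 0.1911, 0.066]
eef_rot: [0.001, -0.158, 0.987, -0.0]
wrist_force: [0.5, 0.4, -1.0]
opening: 0.704
grasp_force: 65.3
```

```bash
python3 - <<'E'
from h import *
im,P=snap('side'); 
m=(abs(P[...,0]-.574)<.1)&(abs(P[...,1]-.19)<.1)
v,u=np.where(m); a,b,c,d=max(v.min()-5,0),v.max()+5,max(u.min()-5,0),u.max()+5
print(a,b,c,d); cv2.imwrite('pics/s1.png',cv2.resize(im[a:b,c:d,::-1],None,fx=min(790/(d-c),590/(b-a)),fy=min(790/(d-c),590/(b-a))))
print(np.array(ctrl.camera_params('side')['cam_to_world']).round(2))
plan([572,190,65],108.1)
i2,t=tool_pts(); hsv=cv2.cvtColor(i2,cv2.COLOR_RGB2HSV)
m=(hsv[...,0]>65)&(hsv[...,0]<100)&(hsv[...,1]>40)&(t[...,2]<5)&(t[...,2]>-30)&(abs(t[...,1])<36)
q=t[m]; print('lid',rect(q/1000),np.percentile(q,[.5,50,99.5],axis=0))
E
```

```text
27 210 219 310
[[ 0.87 -0.32  0.37  0.03]
 [-0.49 -0.6   0.63 -0.84]
 [ 0.02 -0.73 -0.68  0.96]
 [ 0.    0.    0.    1.  ]]
0 [2.0, -0.5, 0.7] [-0.01, 0.04, 0.1]
t 7.05 p [573.7 191.1  65.7] q [ 0.13  0.44  1.64  0.    1.06 -1.76] n 1
lid (array([11.3,  0.2]), array([114.8,  61.8]), 0.1) [[-41.19534307 -30.02742046 -20.61357554]
 [ 21.33996767   0.40941727 -14.44733215]
 [ 68.00961628  30.56091856  -1.34871697]]
```

View pics/s1.png

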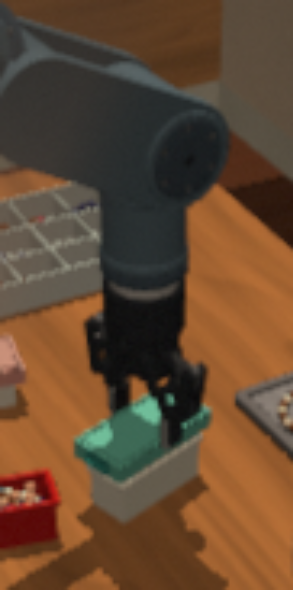

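Side view: the lid hovers over the tub, aligned and parallel. Now I lower it gently, watching the force.

Emit:
apply_moves --moves '[{"jaw":0.5,"offset":[0,0,6],"rot":[0,0,0]},{"jaw":0.5,"offset":[0,0,5],"rot":[0,0,0]},{"jaw":0.5,"offset":[0,0,4],"rot":[0,0,0]},{"jaw":0.5,"offset":[0,0,0],"rot":[0,0,0]},{"jaw":0.5,"offset":[0,0,0],"rot":[0,0,0]}]'

```text
time_s: 7.72
eef_pos: [0.5737, 0.1911, 0.0504]
eef_rot: [0.0, -0.158, 0.987, 0.0]
wrist_force: [1.6, 0.4, -0.6]
opening: 0.7
grasp_force: 65.4
```

Emit:
apply_moves --moves '[{"jaw":0.5,"offset":[0,0,2],"rot":[0,0,0]},{"jaw":0.5,"offset":[0,0,2],"rot":[0,0,0]},{"jaw":0.5,"offset":[0,0,0],"rot":[0,0,0]},{"jaw":0.5,"offset":[0,0,0],"rot":[0,0,0]},{"jaw":0.5,"offset":[0,0,0],"rot":[0,0,0]}]'

```text
time_s: 8.35
eef_pos: [0.5744, 0.1912, 0.0473]
eef_rot: [0.001, -0.158, 0.987, -0.0]
wrist_force: [1.7, 1.0, 6.2]
opening: 0.703
grasp_force: 66.0
```

Emit:
apply_moves --moves '[{"jaw":0.5,"offset":[0,0,1.5],"rot":[0,0,0]},{"jaw":0.5,"offset":[0,0,0],"rot":[0,0,0]},{"jaw":0.5,"offset":[0,0,1.5],"rot":[0,0,0]},{"jaw":0.5,"offset":[0,0,0],"rot":[0,0,0]},{"jaw":0.5,"offset":[0,0,0],"rot":[0,0,0]}]'

```text
time_s: 8.98
eef_pos: [0.5753, 0.1914, 0.0456]
eef_rot: [0.002, -0.158, 0.987, -0.0]
wrist_force: [0.3, 0.9, 11.4]
opening: 0.71
grasp_force: 66.7
```

```bash
python3 - <<'E'
from h import *
o=ctrl.get_obs(); print(o['eef_pos'],o['wrist_force'],o['torque'])
im,t=tool_pts('w4'); hsv=cv2.cvtColor(im,cv2.COLOR_RGB2HSV)
m=(hsv[...,0]>65)&(hsv[...,0]<100)&(hsv[...,1]>40)&(t[...,2]<5)&(t[...,2]>-30)&(abs(t[...,1])<36)
q=t[m]; c=np.median(q[:,2]); s=q[abs(q[:,2]-c)<3]; A=np.c_[s[:,:2],np.ones(len(s))]; print('plane',np.linalg.lstsq(A,s[:,2],rcond=None)[0],rect(q/1000),q.max(0))
im,P=snap('top')
m=(abs(P[...,0]-.574)<.08)&(abs(P[...,1]-.19)<.08); v,u=np.where(m); a,b,c,d=v.min(),v.max(),u.min(),u.max()
cv2.imwrite('pics/t2.png',cv2.resize(im[a:b,c:d,::-1],None,fx=5,fy=5))
E
```

```text
[0.57527948 0.19138749 0.04559463] [ 0.32242394  0.89514518 11.40363525] [0.05833464 0.18126345 0.01800171]
plane [-1.34444452e-02 -1.46686056e-03 -1.46137273e+01] (array([12.2,  0.2]), array([117.9,  61.9]), 0.1) [71.13021524 31.26084391  3.69381351]
```

View pics/w4.png

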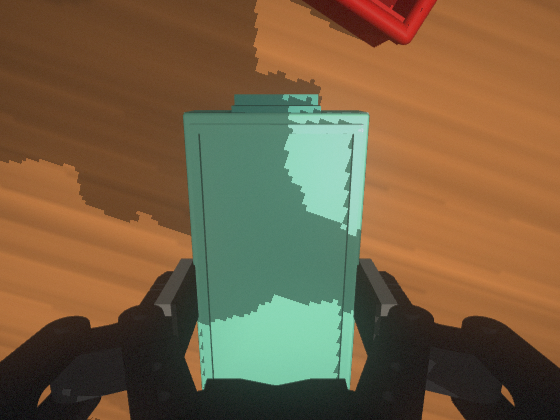

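Wrist view: the near clip, at about (277,100), has been pushed out 3 mm and is riding on the rim, so the lid is engaged. I keep pressing with the lid held square.

Emit:
apply_moves --moves '[{"jaw":0.5,"offset":[0,0,1.5],"rot":[0,0,0]},{"jaw":0.5,"offset":[0,0,0],"rot":[0,0,0]},{"jaw":0.5,"offset":[0,0,1.5],"rot":[0,0,0]},{"jaw":0.5,"offset":[0,0,0],"rot":[0,0,0]},{"jaw":0.5,"offset":[0,0,0],"rot":[0,0,0]}]'

```text
time_s: 9.7
eef_pos: [0.5745, 0.1912, 0.0413]
eef_rot: [0.001, -0.158, 0.987, -0.0]
wrist_force: [1.7, 0.6, 5.2]
opening: 0.708
grasp_force: 65.9
```

Emit:
apply_moves --moves '[{"jaw":0.5,"offset":[0,0,1.5],"rot":[0,0,0]},{"jaw":0.5,"offset":[0,0,0],"rot":[0,0,0]},{"jaw":0.5,"offset":[0,0,1],"rot":[0,0,0]},{"jaw":0.5,"offset":[0,0,0],"rot":[0,0,0]},{"jaw":0.5,"offset":[0,0,0],"rot":[0,0,0]}]'

```text
time_s: 10.32
eef_pos: [0.5745, 0.1912, 0.0388]
eef_rot: [0.001, -0.158, 0.987, -0.0]
wrist_force: [0.6, 0.3, 5.2]
opening: 0.706
grasp_force: 66.0
```

Emit:
apply_moves --moves '[{"jaw":0.5,"offset":[0,0,1],"rot":[0,0,0]},{"jaw":0.5,"offset":[0,0,0],"rot":[0,0,0]},{"jaw":0.5,"offset":[0,0,1],"rot":[0,0,0]},{"jaw":0.5,"offset":[0,0,0],"rot":[0,0,0]},{"jaw":0.5,"offset":[0,0,0],"rot":[0,0,0]}]'

```text
time_s: 10.95
eef_pos: [0.5743, 0.1911, 0.0376]
eef_rot: [0.001, -0.158, 0.987, -0.0]
wrist_force: [-2.6, -0.8, 14.0]
opening: 0.703
grasp_force: 66.8
```

```bash
python3 - <<'E'
from h import *
o=ctrl.get_obs(); print(o['eef_pos'],o['wrist_force'],o['torque'])
im,t=tool_pts('w5'); hsv=cv2.cvtColor(im,cv2.COLOR_RGB2HSV)
m=(hsv[...,0]>65)&(hsv[...,0]<100)&(hsv[...,1]>40)&(t[...,2]<5)&(t[...,2]>-30)&(abs(t[...,1])<36)
q=t[m]; c=np.median(q[:,2]); s=q[abs(q[:,2]-c)<3]; A=np.c_[s[:,:2],np.ones(len(s))]; print('plane',np.linalg.lstsq(A,s[:,2],rcond=None)[0],rect(q/1000),q.max(0))
E
```

```text
[0.57425426 0.19110877 0.0375645 ] [-2.64928352 -0.817085   13.95864094] [-0.20781072  0.41506764 -0.02103358]
plane [-2.99157806e-03 -9.48577851e-04 -1.46093348e+01] (array([11.4,  0.2]), array([114.6,  62.1]), 0.1) [68.74028719 31.242175    4.70145602]
```

The panel is at 52.2 mm (52.5 is home) and the near clip is back in. I'll release and rise, then press each end to make sure.

Emit:
apply_moves --moves '[{"jaw":0.5,"offset":[0,0,1],"rot":[0,0,0]},{"jaw":0.5,"offset":[0,0,0],"rot":[0,0,0]},{"jaw":0.5,"offset":[0,0,-2],"rot":[0,0,0]},{"jaw":1,"offset":[0,0,0],"rot":[0,0,0]},{"jaw":1,"offset":[0,0,0],"rot":[0,0,0]}]'

```text
time_s: 11.62
eef_pos: [0.5726, 0.1909, 0.036]
eef_rot: [-0.001, -0.158, 0.987, 0.0]
wrist_force: [-0.9, 0.8, -0.5]
opening: 0.999
grasp_force: 0.0
```

Emit:
apply_moves --moves '[{"jaw":1,"offset":[0,0,0],"rot":[0,0,0]},{"jaw":1,"offset":[0,0,-20],"rot":[0,0,0]},{"jaw":1,"offset":[0,0,-50],"rot":[0,0,0]},{"jaw":1,"offset":[-60,0,-50],"rot":[0,0,0]},{"jaw":0,"offset":[0,0,0],"rot":[0,0,0]}]'

```text
time_s: 12.25
eef_pos: [0.6249, 0.207, 0.1539]
eef_rot: [0.006, -0.158, 0.987, -0.0]
wrist_force: [-0.2, -0.3, 0.3]
opening: 0.817
grasp_force: 0.0
```

```bash
python3 - <<'E'
from h import *
im,P=snap('wrist'); save('w6',im)
hsv=cv2.cvtColor(im,cv2.COLOR_RGB2HSV)
m=(hsv[...,0]>65)&(hsv[...,0]<100)&(hsv[...,1]>40)&(abs(P[...,0]-.574)<.09)&(abs(P[...,1]-.19)<.09)&(P[...,2]>.03)
q=P[m]; s=q[abs(q[:,2]-np.median(q[:,2]))<.004]*1000; A=np.c_[s[:,:2]-[574,190],np.ones(len(s))]; print('plane',np.linalg.lstsq(A,s[:,2],rcond=None)[0],rect(q),rect(s/1000))
print(ctrl.get_obs()['eef_pos'],ctrl.get_obs()['opening'])
E
```

```text
plane [ 5.03334633e-04 -1.23162194e-04  5.23091326e+01] (array([572.1, 182.8]), array([130.1, 123.4]), 20.1) (array([571.2, 190.7]), array([125.1,  61.5]), 18.1)
[0.62173004 0.20654561 0.1505713 ] 0.7343517172374238
```

View pics/w6.png

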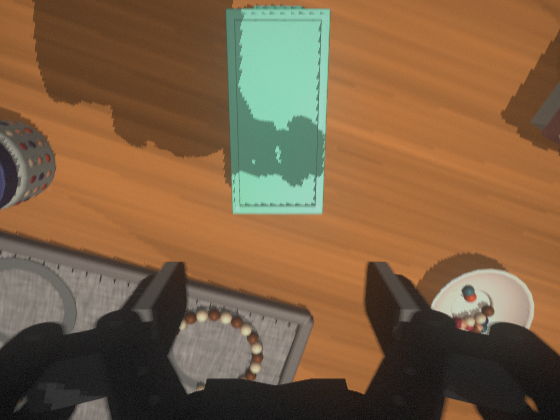

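Wrist view: the lid sits square and level on the tub, from about (278,10) to (278,213), with its panel at 52.3 mm. I'll press both ends lightly to be sure the clips are seated.

Emit:
apply_moves --moves '[{"jaw":0,"offset":[5,0,30],"rot":[0,0,0]},{"jaw":0,"offset":[0,0,30],"rot":[0,0,0]},{"jaw":0,"offset":[0,0,15],"rot":[0,0,0]},{"jaw":0,"offset":[0,0,10],"rot":[0,0,0]},{"jaw":0,"offset":[0,0,0],"rot":[0,0,0]}]'

```text
time_s: 12.92
eef_pos: [0.614, 0.2044, 0.0614]
eef_rot: [-0.001, -0.158, 0.987, 0.0]
wrist_force: [0.2, -1.1, 0.2]
opening: -0.0
grasp_force: 0.0
```

```bash
python3 -c "
from h import *
o=ctrl.get_obs();print(o['opening'],o['wrist_force']);plan([616.3,204.5,52],108.1)"
```

```text
-3.3486672877275136e-05 [ 0.17307736 -1.12811177  0.15613159]
0 [-2.2, -0.7, 9.4] [0.01, -0.06, 0.1]
t 12.93 p [614.  204.4  61.4] q [ 0.14  0.52  1.53  0.    1.09 -1.75] n 1
```

Emit:
apply_moves --moves '[{"jaw":0,"offset":[0,0,6],"rot":[0,0,0]},{"jaw":0,"offset":[0,0,2],"rot":[0,0,0]},{"jaw":0,"offset":[0,0,2],"rot":[0,0,0]},{"jaw":0,"offset":[0,0,1],"rot":[0,0,0]},{"jaw":0,"offset":[0,0,0],"rot":[0,0,0]}]'

```text
time_s: 13.55
eef_pos: [0.6148, 0.2046, 0.0525]
eef_rot: [0.0, -0.158, 0.987, -0.0]
wrist_force: [-3.5, -0.8, 8.4]
opening: 0.001
grasp_force: 4.4
```

Emit:
apply_moves --moves '[{"jaw":0,"offset":[0,0,1],"rot":[0,0,0]},{"jaw":0,"offset":[0,0,1],"rot":[0,0,0]},{"jaw":0,"offset":[0,0,0],"rot":[0,0,0]},{"jaw":0,"offset":[0,0,0],"rot":[0,0,0]},{"jaw":0,"offset":[0,0,0],"rot":[0,0,0]}]'

```text
time_s: 14.18
eef_pos: [0.6159, 0.2049, 0.0525]
eef_rot: [0.002, -0.158, 0.987, -0.0]
wrist_force: [-6.7, -1.7, 17.9]
opening: -0.004
grasp_force: 8.9
```

Emit:
apply_moves --moves '[{"jaw":0,"offset":[0,0,-15],"rot":[0,0,0]},{"jaw":0,"offset":[45,0,-5],"rot":[0,0,0]},{"jaw":0,"offset":[45,0,0],"rot":[0,0,0]},{"jaw":0,"offset":[0,0,12],"rot":[0,0,0]},{"jaw":0,"offset":[0,0,0],"rot":[0,0,0]}]'

```text
time_s: 14.8
eef_pos: [0.5291, 0.1764, 0.0566]
eef_rot: [-0.0, -0.158, 0.987, 0.0]
wrist_force: [0.2, -0.2, 0.1]
opening: -0.003
grasp_force: 0.0
```

Emit:
apply_moves --moves '[{"jaw":0,"offset":[0,0,5],"rot":[0,0,0]},{"jaw":0,"offset":[0,0,1],"rot":[0,0,0]},{"jaw":0,"offset":[0,0,1],"rot":[0,0,0]},{"jaw":0,"offset":[0,0,0],"rot":[0,0,0]},{"jaw":0,"offset":[0,0,0],"rot":[0,0,0]}]'

```text
time_s: 15.42
eef_pos: [0.5309, 0.1767, 0.0524]
eef_rot: [0.001, -0.158, 0.987, -0.0]
wrist_force: [-6.4, -1.3, 19.2]
opening: 0.001
grasp_force: 9.7
```

Both ends stand firm at 52.4–52.5 mm under 18–19 N, so the lid is home. I'll retreat and verify.

Emit:
apply_moves --moves '[{"jaw":0,"offset":[0,0,-15],"rot":[0,0,0]},{"jaw":0,"offset":[0,0,-40],"rot":[0,0,0]},{"jaw":0,"offset":[-60,0,-40],"rot":[0,0,0]},{"jaw":0,"offset":[-50,0,-10],"rot":[0,0,0]},{"jaw":0,"offset":[0,0,0],"rot":[0,0,0]}]'

```text
time_s: 16.05
eef_pos: [0.6299, 0.2091, 0.1511]
eef_rot: [0.003, -0.158, 0.987, 0.0]
wrist_force: [-0.4, -0.6, -0.4]
opening: 0.0
grasp_force: 0.0
```

```bash
python3 - <<'E'
from h import *
im,P=snap('wrist'); save('w7',im)
hsv=cv2.cvtColor(im,cv2.COLOR_RGB2HSV)
m=(hsv[...,0]>65)&(hsv[...,0]<100)&(hsv[...,1]>40)&(abs(P[...,0]-.574)<.08)&(abs(P[...,1]-.19)<.08)&(P[...,2]>.03)
q=P[m]; s=q[abs(q[:,2]-np.median(q[:,2]))<.004]*1000; A=np.c_[s[:,:2]-[574,190],np.ones(len(s))]; print('plane',np.linalg.lstsq(A,s[:,2],rcond=None)[0],rect(s/1000))
print(ctrl.get_obs()['eef_pos'])
E
```

```text
plane [-1.68667456e-04  2.50232568e-04  5.23012214e+01] (array([571.3, 190.7]), array([125.5,  61.6]), 18.1)
[0.62739741 0.20861326 0.14968447]
```

View pics/w7.png

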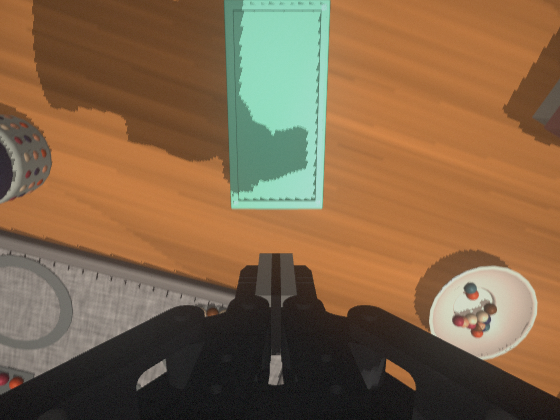

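Final view: the lid at about (278,105) is level at 52.3 mm and square, and nothing else in view was disturbed. Handing in.

```bash
python3 -c "
from bench import ctrl
print(ctrl.hand_in())"
```

```text
the job is handed in; nothing more can be done
None
```

The aqua lid is on the white tub, square and level at its home height (panel at 52.3 mm, nominal 52.5), and both ends held firm when pressed with 18–19 N; I saw the clip at one end ride out and spring back, the other is judged from the level height, and the job was handed in at about 16 s with no verdict returned.

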